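Shim the engine mount and hold it tight

ROBOT

A 6-joint arm with a two-finger parallel gripper is mounted at the origin on the work surface. World frame = base frame: x ahead of the robot, y to its left, z up, the work surface at z = 0. Lengths are in m, angles in rad, forces in N, time in s.
With the tool pointing down it reaches from about 0.35 to 0.975 m from the base axis. Payload 7.1 kg.
Tool frame: the origin (TCP) lies at the very end of the fingers, on their centre line; the grasp point (between the pads) lies 19 mm behind it; z points along the fingers, y is the direction in which the jaws open and shut (so a half turn about z gives the same grasp; the last joint's range is limited). The gripper opens to 88 mm and grips with 3 to 60 N. Pads are 20 mm wide; open, the fingers measure 115 mm over their backs; the gripper's body (75 mm by 178 mm) begins 61 mm behind the grasp point.
Start: joints at [-1.194, 0.423, 1.63, -0, 1.089, -0.019], TCP at [0.241, -0.577, 0.223] pointing down, gripper open.
Joint ranges: [-3, 3], [-0.9, 2.11], [0.09, 2.58], [-1.31, 4.45], [0.11, 2.69], [-2.54, 2.54]. Speed limits (rad/s): [2.39, 2.39, 3.01, 3.14, 3.14, 3.14].

INTERFACE

Orientations are given as a unit quaternion [w, x, y, z].
In Python, from bench import bot, eyes gives the robot as it stands.
- The arm moves only by the shell command python3 -m jog 'ROWS' [FORCE]. ROWS is a JSON object of lists of equal length, an entry for each row: "slide": the shift along the world's x, y, z in cm, a list of three; "rotation": the turn, a rotation vector about the world's x, y, z in units of 5 degrees (1.0 is 5 degrees), a list of three; "jaw": the opening, from 0 (shut) to 1 (fully open). A call has 1 to 20 rows; each row is the pose to reach, as a shift and turn from the pose commanded when the call began; what a row does not reach only later rows make up. A row lasts 1/8 s, in which the tool goes at most 62.5 mm and 10.7 degrees, less where a joint would pass 70% of its speed; a pose out of reach is approached as far as the arm can. A call with a gripper value outside its range is refused whole. The fingers move at their own pace and stop on an object; FORCE is the grip in N (left out, the last holds). Time passes only in rows, so rows that repeat a pose let the fingers close. It gives the time, the measured TCP pose, the force and the opening at its end, in the units of the state.
- bot.sense(): the state, without advancing time (a new reading comes with each control period).
- eyes.read_camera(name): name is "scene" or "top" or "wrist"; returns a dict with "img" (480x640x3 uint8, blue, green, red), "z_map" (480x640 float32, m along the optical axis (not along the pixel's ray), 0 where there is no reading), "mtx" (3x3 intrinsics, pixels), "R" (3x3) and "t" (3): a world point X has camera coordinates R X + t; the wrist camera has in their place "T_tool_cam" (4x4, takes a point from camera to tool coordinates, whose origin is the TCP and whose axes are the flange's). Camera axes: x right, y down, z forward; pixel columns grow to the right and rows downward; lengths in m; the calibration is good to about 2 mm. A picture is of the moment at which its call begins: read the wrist's pose just before it.
- bot.hand_in(): hands the job in, once; it reports no verdict.
Trained networks look in a picture, given as the dict that the camera call returned (one of the last four; its "shot" number tells which), for a name from the list of things; names that differ only in an ending like _2 or _b are one class to them, and where a whole thing is asked for, a point or a joint stands for the part that bears it (a point fixed in the world has none). Each returns a list of dicts, best first, with "p" (0 to 1); they miss things now and then, are a little off and sometimes report something else, mostly with a low value. They report only what shows in the picture. A call takes as long as a camera call. They do not tell look-alikes from the thing itself.
- eyes.look_for(query, picture): "xyz" ([x, y, z] in m, in world coordinates, good to about 4 mm: the middle of the surface that is visible of it).
- eyes.silhouettes(query, picture): "mask" (480x640 bool, what is visible of it).
The state is a dict: "clock": time; "joint_positions": joint angles; "joint_vel": joint speeds; "tau": joint torques, N m; "eef_pos": TCP position; "tcp_rot": TCP orientation; "contact_force": force on the tool from outside, world axes, zero at the start; "wrist_torque": the same for the moment, N m; "opening": opening from 0.0 (shut) to 1.0 (fully open).
Only numpy, scipy, OpenCV 4.12 (cv2) and the standard library are available. Lean on these libraries where they do the work, as an engineer would, in place of code of your own. Each camera call takes 0.05 s, during which the arm holds its last target.

TASK

Lift the shim case's lid open until it rests on its stop, then stand shim plates from the case upright in the gap between the rail's fixed lug and the sprung engine foot, one at a time, as many as it takes for the foot to clamp tight on them when squeezed towards the lug; centre them on the lug and set them right down on the rail plate, and leave a shim that is not needed standing in the case. Finish while holding: squeeze the foot and the lug together over the shims with a firm grip and keep squeezing without letting go. Leave the wrench, the oil bottle and the hammer alone.

Things in the scene. Friction and masses are not known exactly. Their poses are not given: they have to be found in the camera images.
- case: Grey open box, fixed, 130 (x) x 170 (y) x 90 mm high, walls and floor 5 mm. Origin: centre of its underside. x points to its hinge side (away from the robot), z up. Low black ribs (10 mm) on its floor make two grooves 20 mm wide along x, at y = -35 and +35 mm; a shim stands in each, about 10 mm to the -x side of the middle.
- case_lid (a joint): Green lid of the case, 6 mm thick, hinged along the far (+x) top rim. Angle in rad: 0 shut, grows as it opens, 1.9 = resting open on its stop. It falls shut if let go below about 1.5 rad and falls open onto the stop above that.
- case_lid_handle (a point): Grip point of the lid's black knob, 28 mm across, 16 mm tall, on a thin neck 12 mm wide; the point lies on its axis 35 mm above the lid's top face, 100 mm from the hinge line. Pinched across the case's y axis it can turn between the fingers as the lid swings.
- case_lid_hinge (a point): Middle of the lid's hinge line, which runs along the case's y axis.
- rail: Fixed grey plate 140 (x) x 175 (y) x 10 mm with a dark steel lug on it, 50 (x) x 10 (y = 0 to +10 mm) x 40 mm high (top 50 mm above the bench). Origin: at bench level under the middle of the lug's inner face, which looks to -y; the gap lies on that side. z up. Shims stand on the plate's top (z = 10 mm), centred on x = 0.
- lug_pad (a point): Middle of the lug's outer face (looking to the rail's +y), 38 mm above the bench: one place to squeeze. Nothing stands beside this face, a finger can go down along it to the plate.
- foot: Brass-coloured engine foot. Origin: bottom middle of its inner face (which looks along its +y to the lug), at the plate's top (z = 10 mm), so minus its y in the rail's frame is the gap: 17 to 31 mm at the start. Upright wall 50 (x) x 10 (y = 0 to -10 mm) x 40 mm high (top 50 mm above the bench). One shim fills gaps up to 26 mm, wider ones need two (two fit from 23 mm).
- foot_pad (a point): Middle of the outer face of the foot's wall (looking to -y), 38 mm above the bench: the other place to squeeze. Pushed towards the lug the foot slides up to 17 mm, where it stops whether or not it has met anything; a soft spring (1.5 to 3.5 N) pushes it back. If the gap stays open there, a shim is missing.
- guide: Fixed aluminium guide of the foot; its origin lies at bench level below the foot's inner face at the start. Two guide rails (top 20 mm above the bench) run back at x = -34 and +34 mm, with the foot's low sole (top 16 mm) between them, to an end block 30 mm high at y = -76 to -90 mm.
- shim_o: Loose 90 g shim: aluminium plate 64 (x) x 10 (y, thickness) x 42 mm high, standing on edge, with an orange tab on top, 20 (x) x 10 (y) x 32 mm high (z = 42 to 74 mm), middle at x = -22 mm. Origin: centre of its underside. It goes into the gap with its thickness along the rail's y and its x along the rail's x (as it stands in the case), so that the tabs of two shims keep clear.
- shim_o_tab (a point): Middle of the orange tab, 60 mm above the shim's underside; pinch it across the 10 mm thickness (shim's y).
- shim_b: As the orange shim, but with a blue grip tab at its +x end (tab middle at x = +22 mm). It too goes in with its x along the rail's x. The shims may stand in either groove.
- shim_b_tab (a point): Middle of the blue tab, 60 mm above the shim's underside; pinch it across the 10 mm thickness (shim's y).
- wrench: Steel wrench lying on the bench, a bystander: leave alone.
- oil: White oil bottle with a red cap, 60 mm wide, 120 mm high, a bystander: leave alone. Origin at its underside.
- hammer: Hammer lying on the bench, a bystander: leave alone.
There are look-alikes about, which are no part of the job. Of the things that look like the rail, the largest one is meant. Several things look just like the case: the one meant starts farthest from the robot's base.

How it is judged:
On the way, in this order (a step that is already met when the one before it is completed fails the run):
1. the case's lid rests open on its stop (value of joint case_lid above 1.8 rad), for 0.2 s.
2. a shim stands in the gap, down on the rail plate (((x of shim_o in the frame of rail between -0.02 and 0.02 m and y of shim_o in the frame of rail between -0.033 and 0.002 m and z of shim_o in the frame of rail below 0.0165 m) or (x of shim_b in the frame of rail between -0.02 and 0.02 m and y of shim_b in the frame of rail between -0.033 and 0.002 m and z of shim_b in the frame of rail below 0.0165 m))), for 0.2 s.
At the end, for the whole second after the job is handed in: Lid above 1.8 rad; fingers push the foot, the foot a shim, and the stack the lug, each above 5 N; each shim either in the gap (tilt under 0.12 rad, within 15 mm of the lug's middle, underside within 3.5 mm of the plate) or in the case; the foot still (value of joint case_lid above 1.8 rad and ((x of shim_o in the frame of rail between -0.015 and 0.015 m and y of shim_o in the frame of rail between -0.033 and 0 m and z of shim_o in the frame of rail between 0.006 and 0.0135 m and angle between shim_o's own z axis and vertical below 0.12 rad) or (horizontal distance between shim_o and case below 0.08 m and height (world z) of shim_o below 0.04 m)) and ((x of shim_b in the frame of rail between -0.015 and 0.015 m and y of shim_b in the frame of rail between -0.033 and 0 m and z of shim_b in the frame of rail between 0.006 and 0.0135 m and angle between shim_b's own z axis and vertical below 0.12 rad) or (horizontal distance between shim_b and case below 0.08 m and height (world z) of shim_b below 0.04 m)) and contact force between any of shim_o, shim_b and rail above 5 N and (((x of shim_o in the frame of rail between -0.015 and 0.015 m and y of shim_o in the frame of rail between -0.033 and 0 m and z of shim_o in the frame of rail between 0.006 and 0.0135 m and angle between shim_o's own z axis and vertical below 0.12 rad) and contact force between shim_o and foot above 5 N) or ((x of shim_b in the frame of rail between -0.015 and 0.015 m and y of shim_b in the frame of rail between -0.033 and 0 m and z of shim_b in the frame of rail between 0.006 and 0.0135 m and angle between shim_b's own z axis and vertical below 0.12 rad) and contact force between shim_b and foot above 5 N)) and contact force between the fingers and foot above 5 N and linear speed of foot below 0.01 m/s); the arm keeps its last pose, push and grip.
It fails at once if the wrench is pushed more than 30 mm (distance of wrench from where it was at the start of the episode above 0.03 m).
It fails at once if the oil bottle is pushed more than 30 mm (distance of oil from where it was at the start of the episode above 0.03 m).
It fails at once if the hammer is pushed more than 30 mm (distance of hammer from where it was at the start of the episode above 0.03 m).
It also fails if it takes over 72 s, if anything falls off the work surface, if the arm or the gripper's body presses on something with over 40 N, if the wrist force passes 120 N, or if a joint passes its speed limit or range.

## Working session

There is one attempt and no reset: what is moved stays moved. The work goes in short steps, Python scripts to look and compute and a shell command to move; the robot and the scene stay as the last step left them, time stands still between calls to the robot, and variables do not carry over. Pictures are saved under pics/ and viewed, and the job is handed in when it is done.

```bash
ls; mkdir -p pics; cat > h.py <<'E'
import numpy as np, cv2
from bench import bot, eyes
from scipy.spatial.transform import Rotation as Ro
def s():
    d=bot.sense(); return d
def save(p,n): cv2.imwrite('pics/'+n+'.png',p['img'])
def cam2world(p,st=None):
    if 'R' in p and p.get('R') is not None:
        R=np.array(p['R']);t=np.array(p['t']); return R.T,-R.T@t
    q=st['tcp_rot']; Rt=Ro.from_quat([q[1],q[2],q[3],q[0]]).as_matrix()
    T=np.array(p['T_tool_cam']); return Rt@T[:3,:3], Rt@T[:3,3]+np.array(st['eef_pos'])
def cloud(p,st=None):
    K=np.array(p['mtx']);z=p['z_map']; v,u=np.mgrid[0:480,0:640]
    c=np.stack([(u-K[0,2])/K[0,0]*z,(v-K[1,2])/K[1,1]*z,z],-1)
    R,t=cam2world(p,st); W=c@R.T+t; W[z==0]=np.nan
    return W
E
python3 - <<'E'
from h import *
print(s())
a=eyes.read_camera('scene');save(a,'s0')
b=eyes.read_camera('top');save(b,'t0')
for n in ['case','case_lid','case_lid_handle','rail','foot','guide','shim_o_tab','shim_b_tab','wrench','oil','hammer','lug_pad']:
  for nm,p in (('s',a),('t',b)):
    print(n,nm,[(np.round(r['xyz'],3).tolist(),round(r['p'],2)) for r in eyes.look_for(n,p)])
E
```

```text
pics
{'clock': 0.0, 'joint_positions': array([-1.19398079e+00,  4.23844650e-01,  1.63070897e+00,  2.74215356e-06,
        1.08858882e+00, -1.89935929e-02]), 'joint_vel': array([ 6.88121442e-04, -2.20390542e-04,  2.59738391e-05,  9.40549407e-04,
       -6.38498794e-04,  3.49992139e-04]), 'tau': array([-4.07088410e-04, -5.44619930e+01, -2.73668057e+01,  6.42897910e-02,
        2.27251992e-02, -1.30306234e-04]), 'eef_pos': array([ 0.24079091, -0.57613814,  0.22189187]), 'tcp_rot': array([-7.62740096e-04,  9.80480555e-01,  1.96614547e-01, -1.36703535e-04]), 'contact_force': array([-0.59764454,  0.48929806,  0.2303968 ]), 'wrist_torque': array([ 0.02669322,  0.0593829 , -0.05656858]), 'opening': 1.000116835041578}
case s [([0.3, 0.234, 0.088], 0.64), ([0.553, 0.185, 0.098], 0.61), ([0.527, 0.195, 0.098], 0.25)]
case t [([0.52, 0.202, 0.092], 0.65)]
case_lid s [([0.272, 0.253, 0.105], 0.89), ([0.521, 0.195, 0.101], 0.85), ([0.594, -0.198, 0.011], 0.72)]
case_lid t [([0.265, 0.258, 0.094], 0.83), ([0.527, 0.208, 0.098], 0.79)]
case_lid_handle s [([0.528, 0.195, 0.097], 0.63), ([0.272, 0.255
[... 363 characters left out ...]
 0.88)]
foot t [([0.575, -0.234, 0.02], 0.75), ([0.524, 0.208, 0.1], 0.42)]
guide s [([0.587, -0.244, 0.02], 0.92)]
guide t [([0.579, -0.246, 0.019], 0.7)]
shim_o_tab s []
shim_o_tab t []
shim_b_tab s []
shim_b_tab t []
wrench s [([0.793, 0.029, 0.009], 0.61)]
wrench t [([0.778, 0.026, 0.009], 0.87)]
oil s [([0.559, -0.444, 0.069], 0.96)]
oil t [([0.539, -0.432, 0.084], 0.72)]
hammer s [([0.573, 0.49, 0.024], 0.75)]
hammer t [([0.577, 0.501, 0.023], 0.79), ([0.537, -0.433, 0.086], 0.2)]
lug_pad s [([0.38, -0.157, 0.005], 0.94), ([0.574, -0.021, 0.008], 0.84), ([0.589, -0.2, 0.009], 0.62)]
lug_pad t [([0.376, -0.151, 0.006], 0.97), ([0.57, -0.201, 0.012], 0.96), ([0.566, -0.02, 0.001], 0.88)]
```

View pics/s0.png

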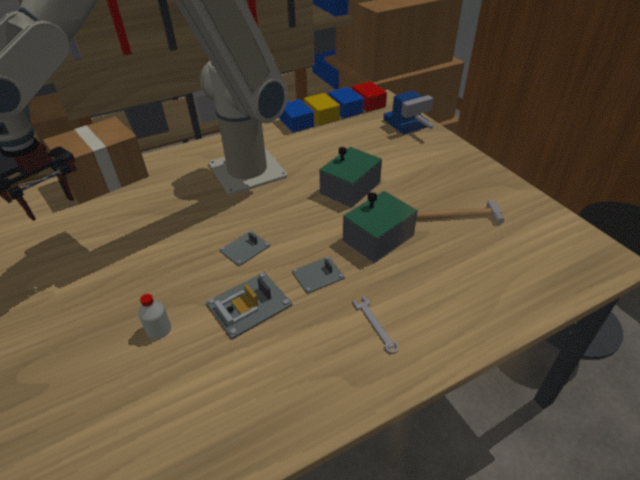

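View pics/t0.png

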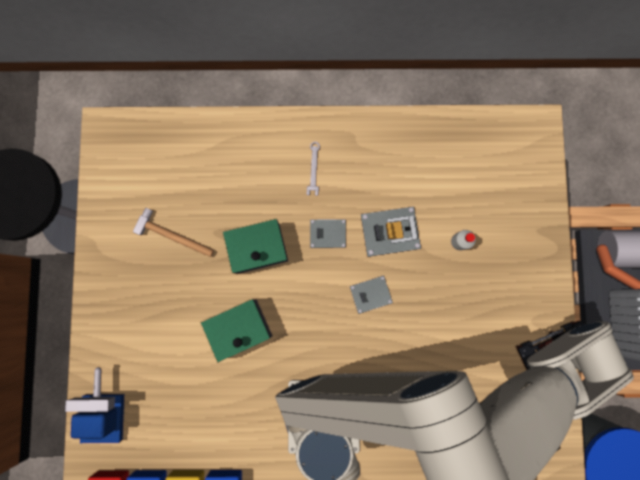

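The scene shows two green-lidded cases (case meant: pixel (380,225) in scene, (255,245) in top), the big rail at (248,303)/(392,232) with its foot towards −y, small look-alike rails, and the bystanders clear of these.

```bash
cat > fit.py <<'E'
from h import *
def rect(P):
    (c,sz,a)=cv2.minAreaRect(P[:,:2].astype(np.float32)*1000); return np.round(c,1),np.round(sz,1),round(a,2)
E
python3 - <<'E'
from fit import *
for nm in ('scene','top'):
    p=eyes.read_camera(nm);W=cloud(p);hsv=cv2.cvtColor(p['img'],cv2.COLOR_BGR2HSV)
    m=(hsv[...,0]>60)&(hsv[...,0]<90)&(hsv[...,1]>80)&(np.hypot(W[...,0]-.525,W[...,1]-.205)<.14)
    P=W[m];P=P[abs(P[:,2]-np.nanmedian(P[:,2]))<.01];print(nm,'lid',len(P),P.mean(0),rect(P))
    k=(np.hypot(W[...,0]-.5,W[...,1]-.205)<.1)&(W[...,2]>.118);P=W[k]
    print('knob',len(P),P.mean(0),P.min(0),P.max(0), P[:,2].max())
    # rail plate
    d=(abs(W[...,0]-.575)<.12)&(abs(W[...,1]+.22)<.125)
    q=d&(W[...,2]>.005)&(W[...,2]<.06); P=W[q]; print('railplate',len(P),rect(P),P.mean(0))
    q=d&(W[...,2]>.035)&(W[...,2]<.06); P=W[q]; print('tall',len(P),P.mean(0),P.min(0),P.max(0))
    v,u=np.where(q); print(u.min(),u.max(),v.min(),v.max())
    y0,x0=(200,360) if nm=='top' else (260,190)
    cv2.imwrite(f'pics/z_{nm}.png',cv2.resize(p['img'][y0:y0+90,x0:x0+120],None,fx=6,fy=6,interpolation=cv2.INTER_CUBIC))
E
```

```text
scene lid 1668 [0.53145229 0.20071901 0.09800978] (array([525.5, 204.8]), array([128.2, 168.7]), 14.38)
knob 86 [0.49281874 0.19558427 0.13704874] [0.47651698 0.18386412 0.12260437] [0.504295   0.21077974 0.14528809] 0.14528809227445938
railplate 3079 (array([ 572.2, -216.9]), array([237.9, 246.5]), 1.71) [ 0.58537416 -0.22349792  0.01632036]
tall 204 [ 0.57510383 -0.19263455  0.04738159] [ 0.54352873 -0.21887422  0.03501543] [ 0.60053064 -0.16526263  0.05551908]
244 270 277 300
top lid 2155 [0.5222807  0.20513264 0.09622148] (array([522.3, 205.3]), array([126.2, 167.2]), 13.56)
knob 74 [0.48970162 0.19719289 0.13834346] [0.47781362 0.18364097 0.12863355] [0.50175402 0.21073329 0.14913525] 0.14913525209616196
railplate 2425 (array([ 574.9, -220.9]), array([249.7, 236.9]), 89.32) [ 0.5747054  -0.21957743  0.01403294]
tall 126 [ 0.57268238 -0.19634156  0.04805102] [ 0.54491367 -0.29604982  0.03511593] [ 0.61928215 -0.16533724  0.05893962]
375 416 216 239
```

```bash
python3 - <<'E'
from fit import *
st=s(); p=eyes.read_camera('wrist');save(p,'w0');print(p['T_tool_cam'],p['mtx'])
E
```

```text
[[ 2.29493776e-04 -9.68301946e-01 -2.49782481e-01  6.74366756e-02]
 [ 9.99999922e-01  1.42085661e-04  3.67967905e-04  4.51377551e-04]
 [-3.20813529e-04 -2.49782546e-01  9.68301904e-01 -1.61119261e-01]
 [ 0.00000000e+00  0.00000000e+00  0.00000000e+00  1.00000000e+00]] [[423.13837934   0.         312.26504703]
 [  0.         423.13837934 241.15601552]
 [  0.           0.           1.        ]]
```

View pics/z_top.png

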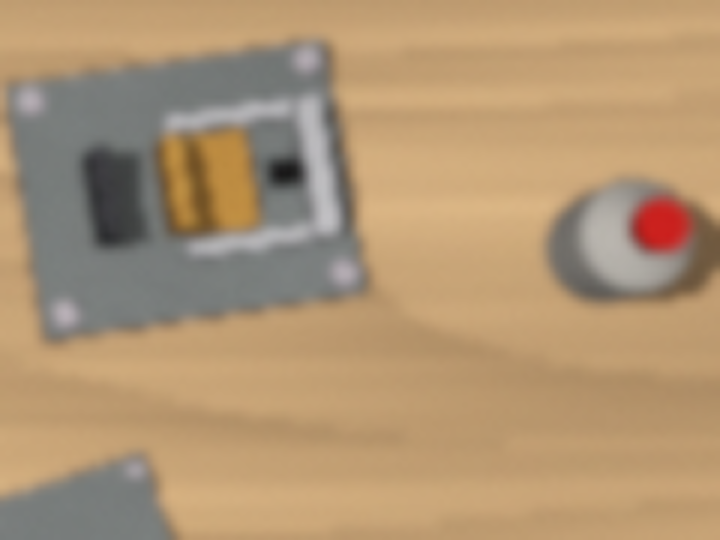

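```bash
python3 -m jog '{"slide":[[1.2,6,0],[3.5,12,0],[6,18,0],[10,24,2],[15,30,3],[20,33,4],[25,35,4],[28,36,4],[30,37,4],[31,37,4],[31,37,4]],"rotation":[[0,0,-1],[0,0,-2],[0,0,-2.5],[0,0,-2.5],[0,0,-2.5],[0,0,-2.5],[0,0,-2.5],[0,0,-2.5],[0,0,-2.5],[0,0,-2.5],[0,0,-2.5]],"jaw":[1,1,1,1,1,1,1,1,1,1,1]}' 30; python3 - <<'E'
from fit import *
st=s(); p=eyes.read_camera('wrist');save(p,'w1')
import pickle; pickle.dump((st,p),open('w1.pkl','wb'))
for n in ['rail','foot','guide','lug_pad','foot_pad']: print(n,[(np.round(r['xyz'],4).tolist(),round(r['p'],2)) for r in eyes.look_for(n,p)])
E
```

```text
clock: 2.82
eef_pos: [0.5503, -0.2073, 0.2624]
tcp_rot: [-0.0, 0.996, 0.088, -0.0]
contact_force: [0.3, -0.1, 0.2]
opening: 1.002
rail [([0.5697, -0.0188, 0.0103], 0.77), ([0.395, -0.1627, 0.0058], 0.74), ([0.5812, -0.1948, 0.0086], 0.66)]
foot [([0.5744, -0.2274, 0.0127], 0.65)]
guide [([0.5802, -0.2442, 0.0212], 0.69)]
lug_pad [([0.5764, -0.0162, 0.0037], 0.91), ([0.5776, -0.1937, 0.0078], 0.77), ([0.3935, -0.1607, 0.0076], 0.75)]
foot_pad [([0.5809, -0.2278, 0.0176], 0.97)]
```

View pics/w1.png

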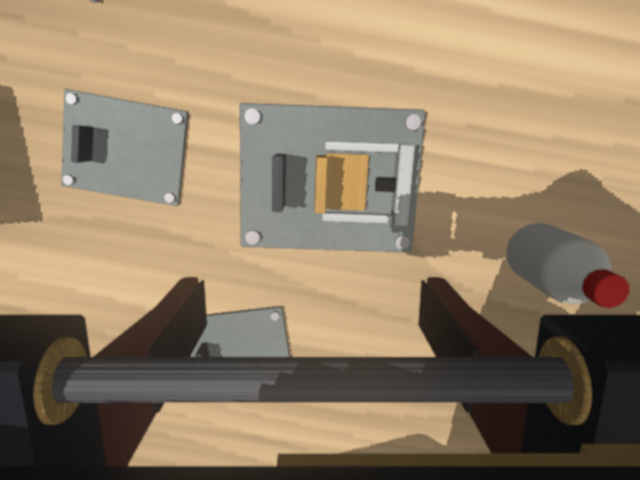

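```bash
python3 - <<'E'
from fit import *
import pickle
st,p=pickle.load(open('w1.pkl','rb')); W=cloud(p,st)
d=(abs(W[...,0]-.575)<.12)&(abs(W[...,1]+.22)<.125)
m=d&(W[...,2]>.006)&(W[...,2]<.02)
n,l,sta,_=cv2.connectedComponentsWithStats(m.astype(np.uint8)); i=1+np.argmax(sta[1:,4]); P=W[l==i]; print(rect(P),np.median(P[:,2]))
# tall
m=d&(W[...,2]>.042)&(W[...,2]<.06)
n,l,sta,_=cv2.connectedComponentsWithStats(m.astype(np.uint8))
for i in range(1,n):
  if sta[i,4]>40: P=W[l==i]; print(sta[i],P.mean(0),rect(P))
E
```

```text
(array([ 573.9, -220.6]), array([140.1, 175.4]), 8.18) 0.009406645425597049
[272 155  12  58 666] [ 0.56813108 -0.17355134  0.04893102] (array([ 567.2, -173.6]), array([50.3,  9.9]), 8.93)
[315 157  13  57 640] [ 0.57354013 -0.21144617  0.04903204] (array([ 572.9, -211.6]), array([49.7, 10. ]), 8.22)
```

The wrist picture shows the rail with lug at (278,183) and foot wall at (321,185); gap measures about 28.4 mm, so two shims will be needed. Now to the knob.

```bash
python3 -m jog '{"slide":[[-1.5,6,0],[-3,12,0],[-4.5,18,0],[-6,24,0],[-7.5,30,0],[-8,36,0],[-8,39.7,0],[-8,39.7,0]],"rotation":[[0,0,0.8],[0,0,0.8],[0,0,0.8],[0,0,0.8],[0,0,0.8],[0,0,0.8],[0,0,0.8],[0,0,0.8]],"jaw":[1,1,1,1,1,1,1,1]}'; python3 - <<'E'
from fit import *
st=s(); p=eyes.read_camera('wrist');save(p,'w2');W=cloud(p,st)
print([(np.round(r['xyz'],4).tolist(),round(r['p'],2)) for r in eyes.look_for('case_lid_handle',p)])
hsv=cv2.cvtColor(p['img'],cv2.COLOR_BGR2HSV)
m=(hsv[...,0]>60)&(hsv[...,0]<90)&(hsv[...,1]>80)&(np.hypot(W[...,0]-.525,W[...,1]-.205)<.14)
P=W[m];z=np.nanmedian(P[:,2]);P=P[abs(P[:,2]-z)<.01];print('lid',len(P),z,rect(P))
k=(np.hypot(W[...,0]-.49,W[...,1]-.197)<.04)&(W[...,2]>.118)&(W[...,2]<.16);P=W[k];print('knob',len(P),rect(P),P.min(0),P.max(0),np.median(P[:,2]))
E
```

```text
clock: 4.12
eef_pos: [0.4707, 0.1921, 0.2629]
tcp_rot: [-0.0, 0.992, 0.125, 0.0]
contact_force: [-0.4, -0.2, 0.0]
opening: 0.997
[([0.2619, 0.2292, 0.0974], 0.77), ([0.5316, 0.2084, 0.0969], 0.61)]
lid 33551 0.09563055622357047 (array([522.9, 206.7]), array([126.7, 167.5]), 13.85)
knob 1289 (array([488.4, 198. ]), array([27. , 26.9]), 13.39) [0.47438601 0.1843627  0.12512247] [0.50164018 0.21172914 0.14063474] 0.13838810039715316
```

View pics/w2.png

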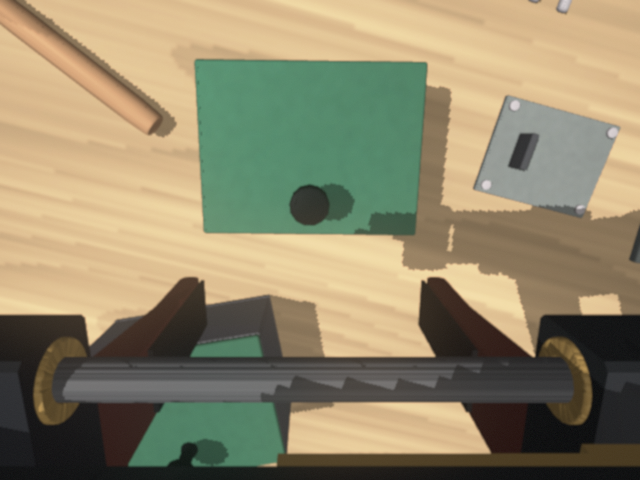

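The knob sits at pixel (309,205), centred on the lid near edge; tool yaw matches the case.

```bash
python3 -m jog '{"slide":[[1.78,0.6,-4],[1.78,0.6,-9],[1.78,0.6,-13],[1.78,0.6,-15.1],[1.78,0.6,-15.1],[1.78,0.6,-15.1],[1.78,0.6,-15.1],[1.78,0.6,-15.1],[1.78,0.6,-15.1],[1.78,0.6,-15.1]],"rotation":[[0,0,-0.1],[0,0,-0.1],[0,0,-0.1],[0,0,-0.1],[0,0,-0.1],[0,0,-0.1],[0,0,-0.1],[0,0,-0.1],[0,0,-0.1],[0,0,-0.1]],"jaw":[1,1,1,1,1,0.1,0.1,0.1,0.1,0.1]}' 25
python3 - <<'E'
import numpy as np
# arc, hinge z~.093
c=np.array([np.cos(np.radians(13.9)),np.sin(np.radians(13.9))])
for hz in (.090,.096):
  h=.131-hz;r=np.hypot(.1,h);f=np.arctan2(h,.1)
  for th in np.arange(0,1.91,.15):
    x=.1-r*np.cos(f+th);z=r*np.sin(f+th)-h
    print(round(th,2),np.round(100*np.array([c[0]*x,c[1]*x,z]),2).tolist())
E
```

```text
clock: 5.48
eef_pos: [0.4888, 0.1964, 0.1119]
tcp_rot: [-0.0, 0.993, 0.119, 0.0]
contact_force: [-0.1, -0.1, 0.5]
opening: 0.473
0.0 [0.0, 0.0, 0.0]
0.15 [0.7, 0.17, 1.45]
0.3 [1.61, 0.4, 2.77]
0.45 [2.7, 0.67, 3.94]
0.6 [3.94, 0.98, 4.93]
0.75 [5.32, 1.32, 5.72]
0.9 [6.79, 1.68, 6.28]
1.05 [8.33, 2.06, 6.61]
1.2 [9.9, 2.45, 6.71]
1.35 [11.46, 2.84, 6.56]
1.5 [12.99, 3.21, 6.16]
1.65 [14.44, 3.57, 5.54]
1.8 [15.79, 3.91, 4.71]
0.0 [0.0, 0.0, 0.0]
0.15 [0.62, 0.15, 1.46]
0.3 [1.44, 0.36, 2.8]
0.45 [2.44, 0.6, 4.0]
0.6 [3.61, 0.89, 5.04]
0.75 [4.92, 1.22, 5.88]
0.9 [6.33, 1.57, 6.51]
1.05 [7.82, 1.94, 6.92]
1.2 [9.36, 2.32, 7.09]
1.35 [10.9, 2.7, 7.02]
1.5 [12.41, 3.07, 6.72]
1.65 [13.86, 3.43, 6.19]
1.8 [15.22, 3.77, 5.44]
```

```bash
python3 -m jog '{"slide":[[0,0,0],[0,0,0],[0,0,0],[0,0,0]],"rotation":[[0,0,0],[0,0,0],[0,0,0],[0,0,0]],"jaw":[0.1,0.1,0.1,0.1]}' 25 && python3 -m jog '{"slide":[[0.3,0.1,0.7],[0.67,0.16,1.45],[1.1,0.27,2.1],[1.55,0.38,2.8],[2.05,0.5,3.4],[2.6,0.64,4.0]],"rotation":[[0,0,0],[0,0,0],[0,0,0],[0,0,0],[0,0,0],[0,0,0]],"jaw":[0.1,0.1,0.1,0.1,0.1,0.1]}' 25
```

```text
clock: 5.98
eef_pos: [0.4881, 0.1987, 0.1117]
tcp_rot: [-0.002, 0.993, 0.119, -0.0]
contact_force: [-4.6, 13.8, -1.1]
opening: 0.31
clock: 6.72
eef_pos: [0.5148, 0.2053, 0.1515]
tcp_rot: [-0.002, 0.993, 0.119, 0.0]
contact_force: [1.7, 13.1, -8.7]
opening: 0.313
```

```bash
python3 -m jog '{"slide":[[0.6,0.2,0.5],[1.2,0.4,1.0],[1.85,0.55,1.4],[2.5,0.75,1.8],[3.2,0.9,2.1],[3.95,1.1,2.4],[4.7,1.3,2.6],[5.5,1.5,2.77],[6.25,1.7,2.85],[7.0,1.85,2.9]],"rotation":[[0,0,0],[0,0,0],[0,0,0],[0,0,0],[0,0,0],[0,0,0],[0,0,0],[0,0,0],[0,0,0],[0,0,0]],"jaw":[0.1,0.1,0.1,0.1,0.1,0.1,0.1,0.1,0.1,0.1]}' 25
```

```text
clock: 7.98
eef_pos: [0.5839, 0.2222, 0.1799]
tcp_rot: [-0.001, 0.993, 0.119, -0.001]
contact_force: [-3.4, 7.5, -4.7]
opening: 0.308
```

```bash
python3 -m jog '{"slide":[[0.8,0.2,-0.03],[1.55,0.4,-0.1],[2.3,0.6,-0.3],[3.05,0.77,-0.45],[3.8,0.95,-0.7],[4.5,1.12,-1.0],[5.1,1.25,-1.3],[5.5,1.35,-1.6]],"rotation":[[0,0,0],[0,0,0],[0,0,0],[0,0,0],[0,0,0],[0,0,0],[0,0,0],[0,0,0]],"jaw":[0.1,0.1,0.1,0.1,0.1,0.1,0.1,0.1]}' 25
python3 - <<'E'
from fit import *
for c in('scene','top'):
  p=eyes.read_camera(c);save(p,c+'3')
E
```

```text
clock: 8.98
eef_pos: [0.6398, 0.2359, 0.1645]
tcp_rot: [-0.001, 0.993, 0.119, -0.0]
contact_force: [-2.4, 5.7, 1.1]
opening: 0.309
```

View pics/scene3.png

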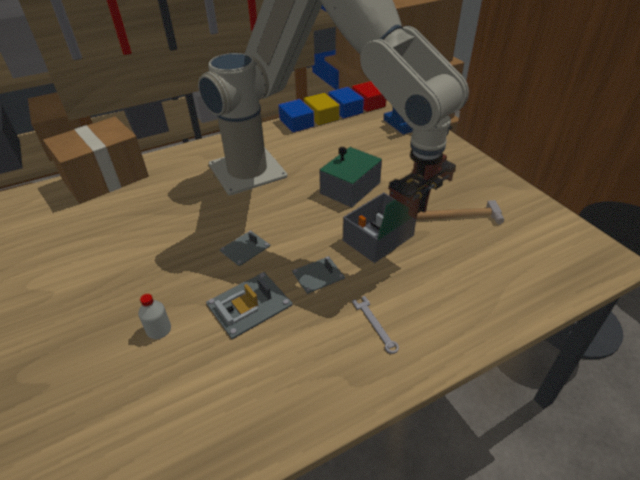

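The lid stands past vertical (pixel (400,215)), and both shims show in the case. Ease it to the stop, release.

```bash
python3 -m jog '{"slide":[[0.6,0.15,-0.35],[1.1,0.3,-0.7],[1.1,0.3,-0.7],[1.1,0.3,-0.7],[1.1,0.3,-0.7],[1.1,0.3,2],[1.1,0.3,6],[-2,-1,10],[-7,-2,13]],"rotation":[[0,0,0],[0,0,0],[0,0,0],[0,0,0],[0,0,0],[0,0,0],[0,0,0],[0,0,0],[0,0,0]],"jaw":[0.1,0.1,0.7,0.7,0.7,0.7,0.7,0.7,0.7]}' 25
python3 - <<'E'
from fit import *
p=eyes.read_camera('scene');save(p,'scene4')
for n in ['case_lid','shim_o_tab','shim_b_tab','shim_o','shim_b']: print(n,[(np.round(r['xyz'],4).tolist(),round(r['p'],2)) for r in eyes.look_for(n,p)])
E
```

```text
clock: 10.2
eef_pos: [0.5702, 0.2143, 0.2966]
tcp_rot: [-0.0, 0.993, 0.119, 0.001]
contact_force: [-1.5, 0.6, 1.3]
opening: 0.698
case_lid [([0.6177, 0.2242, 0.1758], 0.94)]
shim_o_tab [([0.5094, 0.1634, 0.0534], 0.53)]
shim_b_tab [([0.4916, 0.2328, 0.0412], 0.62)]
shim_o [([0.4926, 0.2319, 0.039], 0.6), ([0.5887, -0.2416, 0.0219], 0.55), ([0.5082, 0.1654, 0.0512], 0.42)]
shim_b [([0.4926, 0.2319, 0.039], 0.6), ([0.5887, -0.2416, 0.0219], 0.55), ([0.5082, 0.1654, 0.0512], 0.42)]
```

View pics/scene4.png

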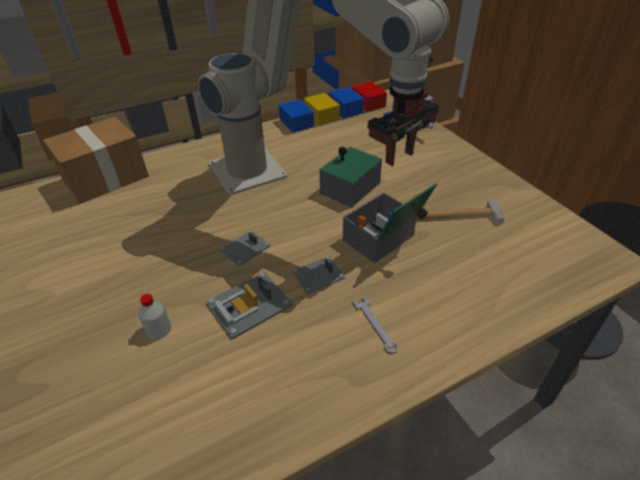

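The lid leans open on its stop (pixel (415,208)). Now look into the case.

```bash
python3 -m jog '{"slide":[[-4,-1,-2],[-8,-2,-4],[-10,-3,-6],[-10,-3,-6],[-10,-3,-6]],"rotation":[[0,0,0],[0,0,0],[0,0,0],[0,0,0],[0,0,0]],"jaw":[0.7,0.7,0.7,0.7,0.7]}'
python3 - <<'E'
from fit import *
st=s(); p=eyes.read_camera('wrist');save(p,'w5');W=cloud(p,st)
import pickle; pickle.dump((st,p),open('w5.pkl','wb'))
d=np.hypot(W[...,0]-.51,W[...,1]-.205)<.085
hsv=cv2.cvtColor(p['img'],cv2.COLOR_BGR2HSV)
for n,m in (('o',(hsv[...,0]<18)&(hsv[...,1]>130)),('b',(hsv[...,0]>95)&(hsv[...,0]<125)&(hsv[...,1]>110))):
  k=m&d&(W[...,2]>.045);P=W[k]
  if len(P): 
    print(n,len(P),np.round([P.min(0),P.max(0)],4).tolist()); z=np.percentile(P[:,2],95);T=P[P[:,2]>z-.006];print(z,len(T),rect(T))
m=d&(W[...,2]>.04)&(W[...,2]<.056)
nn,l,sta,_=cv2.connectedComponentsWithStats(m.astype(np.uint8))
for i in range(1,nn):
  if sta[i,4]>60: P=W[l==i];print(sta[i],np.median(P[:,2]),rect(P))
for n in ['shim_o_tab','shim_b_tab']: print(n,[(np.round(r['xyz'],4).tolist(),round(r['p'],2)) for r in eyes.look_for(n,p)])
E
```

```text
clock: 11.12
eef_pos: [0.4716, 0.1853, 0.235]
tcp_rot: [-0.0, 0.993, 0.119, 0.001]
contact_force: [0.5, -0.1, 0.3]
opening: 0.699
o 461 [[0.4697, 0.1512, 0.0571], [0.5081, 0.1694, 0.318]]
0.3146565100976025 48 (array([478.8, 153.3]), array([15.7,  1. ]), 11.18)
b 455 [[0.5147, 0.2375, 0.0527], [0.5355, 0.2506, 0.0802]]
0.07925675058136022 387 (array([525. , 244.1]), array([19.3, 10.1]), 12.66)
[238  69 120   3 350] 0.04819051873952196 (array([579.9, 222.2]), array([ 0.5, 90.4]), 13.69)
[198 123  10  83 414] 0.04841146142594788 (array([491.4, 281.2]), array([65.4,  1.1]), 13.68)
[251 122  14  79 739] 0.045981626914002316 (array([503.8, 239.1]), array([63. , 10.2]), 12.9)
[339 125  16  78 739] 0.046083650998868686 (array([519.5, 167.6]), array([61.7, 10.2]), 12.74)
[396 134   8  62 241] 0.048510338563762356 (array([529.4, 125.8]), array([48.1,  0.8]), 13.85)
[215 221 170   5 641] 0.04817784285873955 (array([463.3, 193.7]), array([  0.9, 139.6]), 13.71)
shim_o_tab [([0.5163, 0.1697, 0.0496], 0.67)]
shim_b_tab [([0.5105, 0.2394, 0.0504], 0.85)]
```

View pics/w5.png

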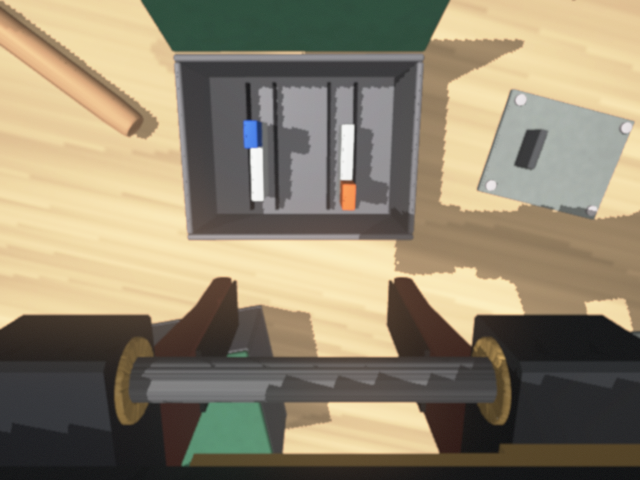

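Both shims are visible: blue tab at pixel (252,133), orange tab at (348,196).

```bash
python3 - <<'E'
from fit import *
import pickle
st,p=pickle.load(open('w5.pkl','rb')); W=cloud(p,st)
hsv=cv2.cvtColor(p['img'],cv2.COLOR_BGR2HSV)
m=(hsv[...,0]<18)&(hsv[...,1]>130)&(np.hypot(W[...,0]-.51,W[...,1]-.205)<.085)&(W[...,2]<.1)&(W[...,2]>.07)
P=W[m];print(rect(P),np.median(P[:,2]),len(P)); print(st['joint_positions'])
E
```

```text
(array([498.1, 162.7]), array([19.2, 10. ]), 12.91) 0.07797301692868042 361
[ 3.50905153e-01  2.32981151e-01  1.87745298e+00 -1.97210581e-05
  1.03006141e+00  1.68320869e+00]
```

```bash
python3 -m jog '{"slide":[[2.64,-2.26,-4],[2.64,-2.26,-9],[2.64,-2.26,-13],[2.64,-2.26,-16.5],[2.64,-2.26,-18.55],[2.64,-2.26,-18.55],[2.64,-2.26,-18.55],[2.64,-2.26,-18.55],[2.64,-2.26,-18.55],[2.64,-2.26,-18.55],[2.64,-2.26,-18.55],[2.64,-2.26,-18.55]],"rotation":[[0,0,-0.14],[0,0,-0.14],[0,0,-0.14],[0,0,-0.14],[0,0,-0.14],[0,0,-0.14],[0,0,-0.14],[0,0,-0.14],[0,0,-0.14],[0,0,-0.14],[0,0,-0.14],[0,0,-0.14]],"jaw":[0.5,0.5,0.5,0.5,0.5,0.5,0.03,0.03,0.03,0.03,0.03,0.03]}' 30
```

```text
clock: 12.78
eef_pos: [0.4965, 0.1623, 0.0498]
tcp_rot: [-0.0, 0.994, 0.113, 0.0]
contact_force: [-0.7, -0.9, 5.8]
opening: 0.113
```

```bash
python3 -m jog '{"slide":[[0,0,0],[0,0,1],[0,0,3],[0,0,7],[0,0,12],[0,0,14],[0,0,14]],"rotation":[[0,0,0],[0,0,0],[0,0,0],[0,0,0],[0,0,0],[0,0,0],[0,0,0]],"jaw":[0.03,0.03,0.03,0.03,0.03,0.03,0.03]}' 40
python3 - <<'E'
from fit import *
st=s(); p=eyes.read_camera('wrist');save(p,'w6');W=cloud(p,st)
m=(np.hypot(W[...,0]-.51,W[...,1]-.17)<.06)&(W[...,2]>.12)&(W[...,2]<.165)
P=W[m];print(len(P),rect(P),np.percentile(P[:,2],[5,50,95])); print(st['eef_pos'],st['tcp_rot'],st['opening'])
E
```

```text
clock: 13.65
eef_pos: [0.4971, 0.1624, 0.191]
tcp_rot: [-0.0, 0.994, 0.113, 0.002]
contact_force: [0.0, -0.9, -1.6]
opening: 0.11
58 (array([551. , 174.3]), array([0.4, 9.1]), 13.29) [0.14788202 0.15676926 0.16455438]
[0.49709139 0.16240516 0.1910208 ] [-3.36038821e-04  9.93595571e-01  1.12979469e-01  1.83512909e-03] 0.10966688575737552
```

View pics/w6.png

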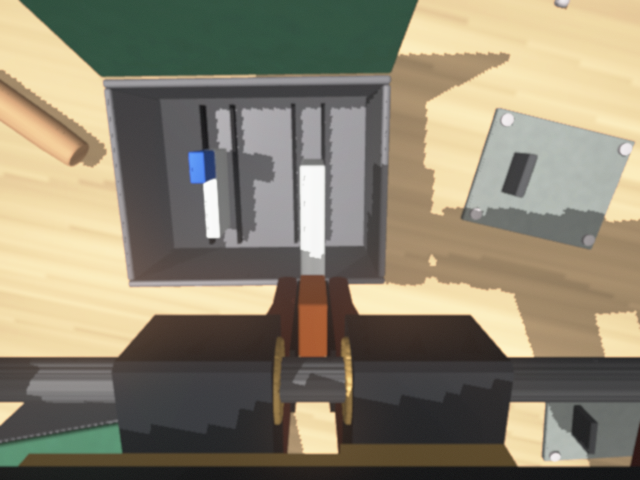

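Shim held squarely (orange tab between pads at (313,315)); the lid still stands open. Carry to hover over the gap.

```bash
python3 -m jog '{"slide":[[0.8,-5,0],[1.6,-11,0],[2.4,-17,0],[3.2,-23,0],[4,-29,0],[4.9,-33,-1],[4.9,-35.1,-3],[4.9,-35.1,-6],[4.9,-35.1,-6],[4.9,-35.1,-6]],"rotation":[[0,0,0],[0,0,-0.3],[0,0,-0.6],[0,0,-0.94],[0,0,-0.94],[0,0,-0.94],[0,0,-0.94],[0,0,-0.94],[0,0,-0.94],[0,0,-0.94]],"jaw":[0.03,0.03,0.03,0.03,0.03,0.03,0.03,0.03,0.03,0.03]}' 40
python3 - <<'E'
from fit import *
st=s(); p=eyes.read_camera('wrist');save(p,'w7');W=cloud(p,st)
d=(abs(W[...,0]-.575)<.12)&(abs(W[...,1]+.2)<.06)
for lo,hi in ((.042,.06),(.08,.14)):
  m=d&(W[...,2]>lo)&(W[...,2]<hi)
  n,l,sta,_=cv2.connectedComponentsWithStats(m.astype(np.uint8))
  for i in range(1,n):
    if sta[i,4]>150: P=W[l==i]; print(lo,sta[i],np.median(P[:,2]),P[:,2].min(),rect(P))
print(st['eef_pos'],st['tcp_rot'])
E
```

```text
clock: 14.95
eef_pos: [0.5449, -0.188, 0.1289]
tcp_rot: [-0.0, 0.997, 0.073, -0.001]
contact_force: [0.3, -0.2, -1.7]
opening: 0.113
0.042 [ 283  165   18   86 1404] 0.049084695593876904 0.04309445780313162 (array([ 567.6, -173.1]), array([49.8,  9.6]), 8.45)
0.042 [ 348  165   21   86 1529] 0.04898189048785426 0.04206647198866556 (array([ 573.1, -211.4]), array([49.9, 10.2]), 8.19)
0.08 [ 276  159   73  133 3619] 0.12527173240233294 0.08520276677953925 (array([ 576.6, -184. ]), array([46.8, 27.5]), 8.45)
[ 0.54487637 -0.18801026  0.12885004] [-3.00948368e-04  9.97355692e-01  7.26718800e-02 -5.75680678e-04]
```

View pics/w7.png

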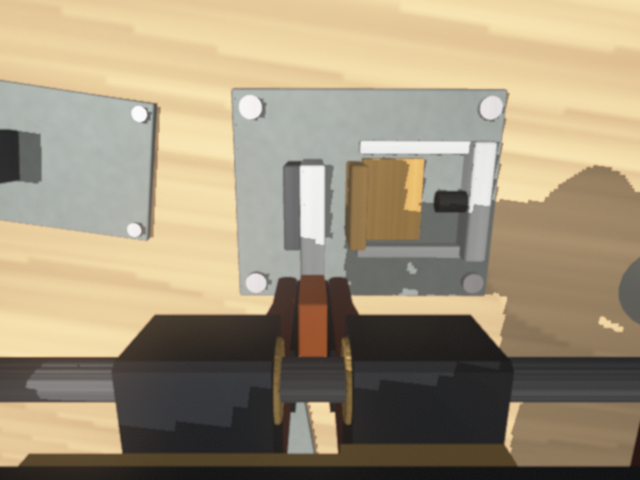

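```bash
python3 - <<'E'
from fit import *
st=s(); p=eyes.read_camera('wrist');W=cloud(p,st)
u0=cv2.cvtColor(p['img'],cv2.COLOR_BGR2GRAY)
x=np.array([np.cos(np.radians(8.4)),np.sin(np.radians(8.4))]);y=np.array([-x[1],x[0]]);O=np.array([.5683,-.1782])
r=W[...,:2]-O; X=r@x;Y=r@y
m=(X>-.005)&(X<.05)&(abs(Y+.007)<.015)&(W[...,2]>.08)&(W[...,2]<.14)
for lo,hi in ((.08,.1),(.1,.12),(.12,.14)):
  k=m&(W[...,2]>lo)&(W[...,2]<hi); print(lo,k.sum(),np.round([X[k].min(),X[k].max(),Y[k].min(),Y[k].max(),np.median(W[k][:,2]),W[k][:,2].min()],4) if k.sum() else '')
E
```

```text
0.08 40 [ 0.0309  0.0312 -0.0118 -0.0026  0.0937  0.0857]
0.1 66 [ 0.0303  0.0313 -0.0119 -0.0023  0.109   0.1007]
0.12 2300 [-0.005   0.0313 -0.0123 -0.0022  0.1258  0.1202]
```

```bash
python3 -m jog '{"slide":[[0.07,0,-2],[0.07,0,-4],[0.07,0,-5.5],[0.07,0,-6.5],[0.07,0,-7.1],[0.07,0,-7.3],[0.07,0,-7.4],[0.07,0,-7.4]],"rotation":[[0,0,0],[0,0,0],[0,0,0],[0,0,0],[0,0,0],[0,0,0],[0,0,0],[0,0,0]],"jaw":[0.03,0.03,0.03,0.03,0.03,0.03,0.03,0.03]}' 40
```

```text
clock: 16.05
eef_pos: [0.5461, -0.1889, 0.0555]
tcp_rot: [0.0, 0.997, 0.072, 0.0]
contact_force: [1.6, -0.9, -1.2]
opening: 0.111
```

```bash
python3 -m jog '{"slide":[[0,0,-0.1],[0,0,-0.2],[0,0,-0.2]],"rotation":[[0,0,0],[0,0,0],[0,0,0]],"jaw":[0.03,0.03,0.03]}' 40
```

```text
clock: 16.42
eef_pos: [0.5462, -0.189, 0.0547]
tcp_rot: [0.0, 0.997, 0.072, 0.0]
contact_force: [-4.6, 0.1, 13.1]
opening: 0.11
```

Contact on the plate (13 N). Release and go up, then check.

```bash
python3 -m jog '{"slide":[[0,0,0],[0,0,0],[0,0,0.1],[0,0,0.3],[0,0,2],[0,0,5],[0,0,10],[-2,2,14],[-4,4,17],[-4,4,17]],"rotation":[[0,0,0],[0,0,0],[0,0,0],[0,0,0],[0,0,0],[0,0,0],[0,0,0],[0,0,0],[0,0,0],[0,0,0]],"jaw":[0.4,0.4,0.4,0.4,0.4,0.5,0.5,0.5,0.5,0.5]}' 30
cat > chk.py <<'E'
from fit import *
import sys
def frame(W,O,a):
    x=np.array([np.cos(np.radians(a)),np.sin(np.radians(a))]);y=np.array([-x[1],x[0]]);r=W[...,:2]-np.array(O);return r@x,r@y
st=s(); p=eyes.read_camera('wrist');save(p,sys.argv[1]);W=cloud(p,st)
X,Y=frame(W,(.5683,-.1782),8.4)
d=(abs(X)<.04)&(Y<.02)&(Y>-.05)
hsv=cv2.cvtColor(p['img'],cv2.COLOR_BGR2HSV)
for nm,lo,hi in (('walls/body',.044,.058),('tab',.07,.095)):
  m=d&(W[...,2]>lo)&(W[...,2]<hi)
  br=(hsv[...,1]<40)&(hsv[...,2]>140)
  for n2,mm in (('all',m),('bright',m&br)):
    n,l,sta,_=cv2.connectedComponentsWithStats(mm.astype(np.uint8))
    for i in range(1,n):
      if sta[i,4]>40:
        q=np.c_[X[l==i],Y[l==i]]; print(nm,n2,sta[i].tolist(),round(float(np.median(W[l==i][:,2])),4),rect(q))
print(st['eef_pos'],st['tcp_rot'])
E
python3 chk.py w8
```

```text
clock: 17.68
eef_pos: [0.5064, -0.1484, 0.2265]
tcp_rot: [0.001, 0.997, 0.073, 0.002]
contact_force: [0.5, -0.9, 0.2]
opening: 0.498
walls/body all [363, 105, 16, 84, 874] 0.051 (array([ 0.2, -8.2]), array([10.3, 62.6]), 89.9)
walls/body all [347, 115, 14, 65, 841] 0.0491 (array([-0.4,  4.9]), array([10.1, 49.1]), 89.79)
walls/body all [395, 115, 16, 65, 876] 0.049 (array([ -0.4, -33.5]), array([10.4, 49.1]), 89.7)
walls/body bright [364, 105, 15, 59, 803] 0.051 (array([ 9.6, -8.2]), array([10.3, 43.6]), 89.96)
tab all [367, 166, 17, 29, 456] 0.083 (array([-22.3,  -8.2]), array([20.1, 10.4]), 0.04)
[ 0.50635128 -0.14842508  0.22651182] [9.57114406e-04 9.97350728e-01 7.26950379e-02 2.45798235e-03]
```

View pics/w8.png

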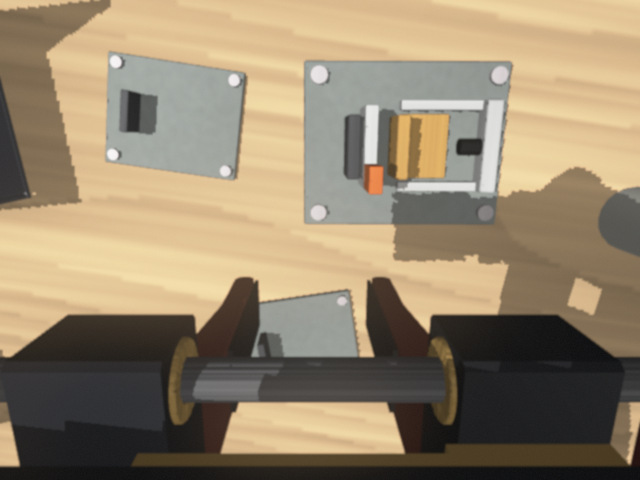

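Orange stands upright in the gap at x=0.2, y=−8.2 mm (pixel (372,150)). Fetch blue.

```bash
python3 -m jog '{"slide":[[0.3,5,0],[0.6,11,0],[0.9,17,0],[1.2,23,0],[1.5,29,0],[1.8,35,0],[1.96,39.25,0],[1.96,39.25,-2],[1.96,39.25,-7],[1.96,39.25,-12],[1.96,39.25,-15.5],[1.96,39.25,-17.2],[1.96,39.25,-17.7],[1.96,39.25,-17.7],[1.96,39.25,-17.7]],"rotation":[[0,0,0],[0,0,0.3],[0,0,0.6],[0,0,0.9],[0,0,0.9],[0,0,0.9],[0,0,0.9],[0,0,0.9],[0,0,0.9],[0,0,0.9],[0,0,0.9],[0,0,0.9],[0,0,0.9],[0,0,0.9],[0,0,0.9]],"jaw":[0.5,0.5,0.5,0.5,0.5,0.5,0.5,0.5,0.5,0.5,0.5,0.5,0.5,0.5,0.5]}' 30
```

```text
clock: 19.6
eef_pos: [0.5265, 0.244, 0.0475]
tcp_rot: [-0.0, 0.994, 0.111, 0.001]
contact_force: [0.6, 0.5, 0.0]
opening: 0.498
```

```bash
python3 - <<'E'
from fit import *
p=eyes.read_camera('wrist');save(p,'w9');print(s()['contact_force'])
E
```

```text
[ 0.30846832 -1.17383327  0.4695572 ]
```

View pics/w9.png

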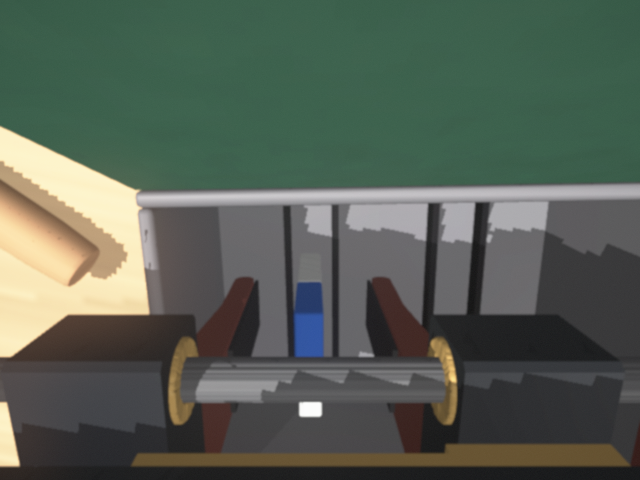

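Tab centred between the fingers at (309,320), no contact. Raise 2 mm, grip, lift.

```bash
python3 -m jog '{"slide":[[0,0,0.2],[0,0,0.2],[0,0,0.2],[0,0,0.2],[0,0,0.2],[0,0,0.2],[0,0,1],[0,0,3],[0,0,7],[0,0,12],[0,0,14],[0,0,14]],"rotation":[[0,0,0],[0,0,0],[0,0,0],[0,0,0],[0,0,0],[0,0,0],[0,0,0],[0,0,0],[0,0,0],[0,0,0],[0,0,0],[0,0,0]],"jaw":[0.5,0.03,0.03,0.03,0.03,0.03,0.03,0.03,0.03,0.03,0.03,0.03]}' 40
python3 - <<'E'
from fit import *
p=eyes.read_camera('wrist');save(p,'w10')
E
```

```text
clock: 21.15
eef_pos: [0.5267, 0.2442, 0.1892]
tcp_rot: [-0.001, 0.994, 0.111, 0.002]
contact_force: [-0.6, -0.8, -1.3]
opening: 0.112
```

View pics/w10.png

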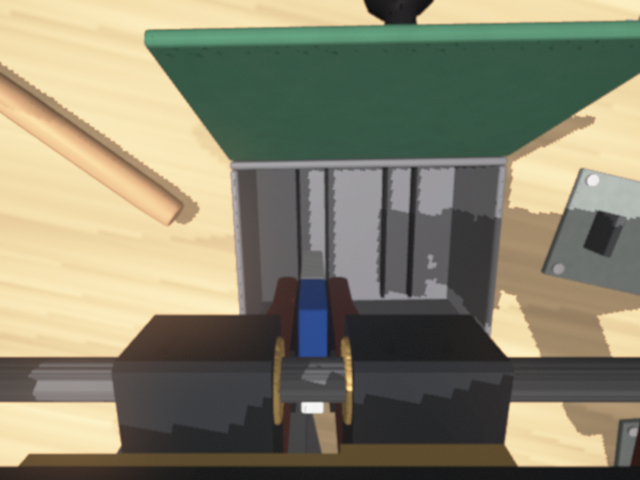

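```bash
python3 -m jog '{"slide":[[0.5,-4,1],[1,-8,2],[2,-14,2],[3,-20,2],[4,-26,1],[5,-32,0],[6,-37,0],[6.7,-41,0],[6.73,-43.9,-2],[6.73,-43.9,-5],[6.73,-43.9,-6],[6.73,-43.9,-6]],"rotation":[[0,0,0],[0,0,0],[0,0,-0.4],[0,0,-0.87],[0,0,-0.87],[0,0,-0.87],[0,0,-0.87],[0,0,-0.87],[0,0,-0.87],[0,0,-0.87],[0,0,-0.87],[0,0,-0.87]],"jaw":[0.03,0.03,0.03,0.03,0.03,0.03,0.03,0.03,0.03,0.03,0.03,0.03]}' 40
cat > chk2.py <<'E'
from fit import *
import sys
from chk import frame
E
sed -i 's/^st=s()/if __name__!="__main__": sys.exit\nst=s()/' chk.py; python3 - <<'E'
from fit import *
st=s(); p=eyes.read_camera('wrist');save(p,'w11');W=cloud(p,st)
a=np.radians(8.4);x=np.array([np.cos(a),np.sin(a)]);y=np.array([-x[1],x[0]]);r=W[...,:2]-np.array([.5683,-.1782]);X=r@x;Y=r@y
for lo,hi in((.044,.058),(.074,.1),(.1,.118)):
  m=(abs(X)<.06)&(abs(Y+.015)<.035)&(W[...,2]>lo)&(W[...,2]<hi)
  n,l,sta,_=cv2.connectedComponentsWithStats(m.astype(np.uint8))
  for i in range(1,n):
    if sta[i,4]>30:
      q=np.c_[X[l==i],Y[l==i]]; print(lo,sta[i].tolist(),round(float(np.median(W[l==i][:,2])),4),rect(q),q.min(0),q.max(0))
print(st['eef_pos'],st['tcp_rot'])
E
```

```text
clock: 22.7
eef_pos: [0.5919, -0.1948, 0.1249]
tcp_rot: [-0.001, 0.997, 0.074, -0.001]
contact_force: [0.4, -0.1, -0.8]
opening: 0.112
0.044 [283, 232, 18, 49, 821] 0.051 (array([17.9, -8.3]), array([10.1, 28.2]), 89.33) [ 0.00368686 -0.01326508] [ 0.03201822 -0.00316709]
0.044 [261, 243, 18, 72, 1019] 0.049 (array([3.1, 5. ]), array([10.2, 44.1]), 89.33) [-0.01889426 -0.0002515 ] [0.025157   0.01003442]
0.044 [326, 243, 18, 38, 587] 0.0489 (array([ 13.6, -33.6]), array([22.8, 10.1]), 0.21) [ 0.00220645 -0.0387187 ] [ 0.02506966 -0.02862182]
0.074 [302, 251, 22, 12, 216] 0.0917 (array([ 30.8, -20.4]), array([1.5, 9.9]), 2.07) [ 0.0298724  -0.02540836] [ 0.03147894 -0.01549347]
0.1 [301, 261, 24, 15, 283] 0.1096 (array([ 30.9, -20.5]), array([9.9, 1.6]), 89.84) [ 0.03011059 -0.02543411] [ 0.03167551 -0.01550557]
[ 0.59191738 -0.19475869  0.1249392 ] [-5.69808076e-04  9.97281798e-01  7.36681553e-02 -1.30153150e-03]
```

View pics/w11.png

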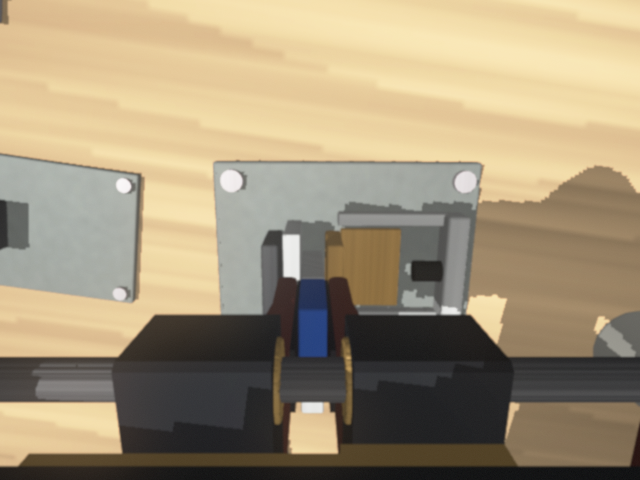

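```bash
python3 -m jog '{"slide":[[0,-0.05,-1],[0,-0.05,-2],[0,-0.05,-2],[0,-0.05,-2]],"rotation":[[0,0,0],[0,0,0],[0,0,0],[0,0,0]],"jaw":[0.03,0.03,0.03,0.03]}' 40
cat > m.py <<'E'
from fit import *
import sys
st=s(); p=eyes.read_camera('wrist');save(p,sys.argv[1]);W=cloud(p,st)
a=np.radians(8.4);x=np.array([np.cos(a),np.sin(a)]);y=np.array([-x[1],x[0]]);r=W[...,:2]-np.array([.5683,-.1782]);X=r@x;Y=r@y
for lo,hi in((.044,.058),(.06,.069),(.072,.1)):
  m=(abs(X)<.06)&(abs(Y+.015)<.035)&(W[...,2]>lo)&(W[...,2]<hi)
  n,l,sta,_=cv2.connectedComponentsWithStats(m.astype(np.uint8))
  for i in range(1,n):
    if sta[i,4]>30:
      q=np.c_[X[l==i],Y[l==i]]; print(lo,sta[i].tolist(),round(float(np.median(W[l==i][:,2])),4),rect(q),q.min(0).round(4),q.max(0).round(4))
print(st['eef_pos'],st['tcp_rot'],st['contact_force'])
E
python3 m.py w12
```

```text
clock: 23.25
eef_pos: [0.5929, -0.1959, 0.1062]
tcp_rot: [0.0, 0.997, 0.074, 0.0]
contact_force: [0.6, -0.3, -0.3]
opening: 0.115
0.044 [278, 241, 20, 40, 675] 0.051 (array([20.7, -8.1]), array([22.6, 10. ]), 0.44) [ 0.0095 -0.0132] [ 0.032  -0.0032]
0.044 [255, 253, 20, 62, 1072] 0.049 (array([8. , 4.9]), array([10.1, 34.6]), 89.7) [-0.0093 -0.0002] [0.0253 0.0099]
0.044 [325, 253, 19, 28, 447] 0.0489 (array([ 17.8, -33.5]), array([14.6,  9.9]), 0.57) [ 0.0104 -0.0385] [ 0.0252 -0.0286]
0.06 [303, 251, 20, 4, 62] 0.0662 (array([ 31.8, -21.8]), array([9.4, 0.8]), 89.66) [ 0.0314 -0.0265] [ 0.0322 -0.0171]
0.072 [301, 255, 24, 22, 416] 0.0876 (array([ 31.6, -21.7]), array([1.6, 9.9]), 0.91) [ 0.0307 -0.0267] [ 0.0324 -0.0167]
[ 0.59288179 -0.19585037  0.10624492] [2.37130776e-05 9.97294469e-01 7.35101245e-02 4.75450757e-05] [ 0.57325308 -0.26346536 -0.33096707]
```

```bash
python3 -m jog '{"slide":[[0,0.07,0],[0,0.07,-0.7],[0,0.07,-1.0],[0,0.07,-1.0]],"rotation":[[0,0,0],[0,0,0],[0,0,0],[0,0,0]],"jaw":[0.03,0.03,0.03,0.03]}' 40;python3 m.py w13
```

```text
clock: 23.8
eef_pos: [0.5925, -0.195, 0.0957]
tcp_rot: [-0.0, 0.997, 0.073, -0.0]
contact_force: [-0.4, 0.3, -0.4]
opening: 0.111
0.044 [278, 246, 20, 35, 625] 0.051 (array([23.8, -8.1]), array([ 9.9, 16.6]), 89.51) [ 0.0155 -0.0131] [ 0.0321 -0.0031]
0.044 [303, 251, 20, 4, 61] 0.0553 (array([ 31.4, -20.9]), array([1. , 9.4]), 1.09) [ 0.0308 -0.0256] [ 0.0319 -0.0162]
0.044 [253, 258, 21, 57, 1040] 0.0489 (array([10.1,  4.9]), array([10.2, 30.2]), 89.94) [-0.005  -0.0002] [0.0252 0.01  ]
0.044 [327, 258, 20, 23, 357] 0.0489 (array([ 19.1, -33.4]), array([12.2,  9.8]), 0.7) [ 0.013  -0.0384] [ 0.0252 -0.0286]
0.06 [302, 254, 22, 9, 115] 0.0649 (array([ 31.3, -20.9]), array([9.9, 1.3]), 88.69) [ 0.0305 -0.0258] [ 0.0319 -0.0159]
0.072 [278, 262, 70, 25, 668] 0.0925 (array([ 31.6, -21. ]), array([ 2.6, 27.4]), 0.21) [ 0.0303 -0.0347] [ 0.033  -0.0073]
0.072 [302, 403, 22, 10, 219] 0.0937 (array([-29.1, -21. ]), array([9.4, 5.7]), 89.7) [-0.0319 -0.0257] [-0.0262 -0.0162]
[ 0.59246575 -0.19504669  0.0956569 ] [-1.93563837e-04  9.97297429e-01  7.34685691e-02 -4.11616777e-04] [-0.38799965  0.250367   -0.42340933]
```

View pics/w13.png

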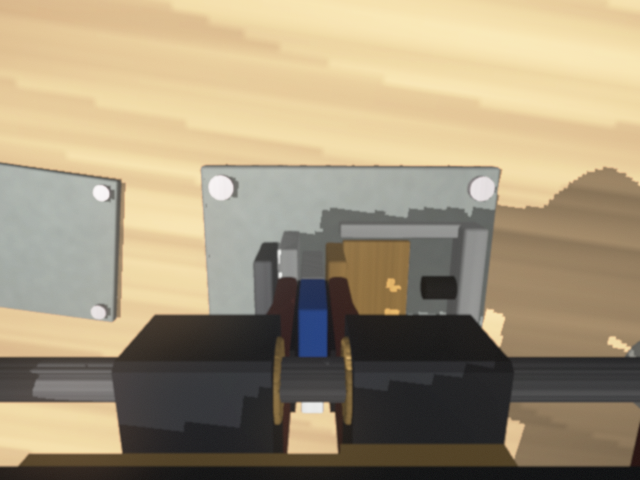

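Centred now at y=−20.9 mm between orange (−13.1) and foot (−28.6). Lower.

```bash
python3 -m jog '{"slide":[[0,0,-0.5],[0,0,-1],[0,0,-1.6],[0,0,-2.2],[0,0,-2.8],[0,0,-3.3],[0,0,-3.7],[0,0,-3.9],[0,0,-3.9]],"rotation":[[0,0,0],[0,0,0],[0,0,0],[0,0,0],[0,0,0],[0,0,0],[0,0,0],[0,0,0],[0,0,0]],"jaw":[0.03,0.03,0.03,0.03,0.03,0.03,0.03,0.03,0.03]}' 40;python3 m.py w14
```

```text
clock: 24.98
eef_pos: [0.5928, -0.1952, 0.0571]
tcp_rot: [-0.0, 0.997, 0.073, -0.0]
contact_force: [-0.1, -0.1, -0.1]
opening: 0.114
0.044 [270, 269, 26, 37, 341] 0.0505 (array([27.8, -6. ]), array([ 8.7, 18. ]), 49.5) [ 0.0181 -0.014 ] [ 0.033  -0.0031]
0.044 [297, 269, 32, 14, 271] 0.0518 (array([ 31.6, -21.1]), array([12.5,  1.7]), 88.93) [ 0.0307 -0.0273] [ 0.0325 -0.0148]
0.044 [241, 284, 25, 31, 707] 0.0488 (array([18.7,  4.9]), array([10.3, 14.4]), 88.34) [ 0.0113 -0.0002] [0.0258 0.0101]
0.044 [349, 285, 5, 19, 46] 0.0485 (array([ 21.5, -38.3]), array([7.6, 1.3]), 13.59) [ 0.0176 -0.0386] [ 0.025  -0.0368]
0.044 [302, 403, 22, 10, 217] 0.0552 (array([-28.8, -21.1]), array([9.4, 6.3]), 89.49) [-0.032  -0.0258] [-0.0257 -0.0164]
0.06 [276, 279, 74, 14, 585] 0.0646 (array([ 31.8, -21.1]), array([ 3.1, 27.6]), 0.43) [ 0.0302 -0.0349] [ 0.0334 -0.0072]
0.072 [266, 290, 94, 67, 3554] 0.0869 (array([ 23.8, -21.1]), array([19.5, 30. ]), 0.73) [ 0.014 -0.036] [ 0.0336 -0.006 ]
0.072 [288, 413, 5, 41, 140] 0.0825 (array([-22. , -12.5]), array([ 1.3, 18.5]), 89.33) [-0.0312 -0.0131] [-0.0127 -0.0118]
[ 0.59277453 -0.19515553  0.0570879 ] [-2.13576122e-05  9.97298926e-01  7.34496434e-02 -3.78573534e-05] [-0.11260778 -0.10280023 -0.05616088]
```

No contact yet, inside the gap. Go down to touch.

```bash
python3 -m jog '{"slide":[[0,0,-0.1],[0,0,-0.2],[0,0,-0.3],[0,0,-0.3]],"rotation":[[0,0,0],[0,0,0],[0,0,0],[0,0,0]],"jaw":[0.03,0.03,0.03,0.03]}' 40
```

```text
clock: 25.52
eef_pos: [0.5927, -0.1951, 0.0541]
tcp_rot: [-0.0, 0.997, 0.073, -0.0]
contact_force: [0.1, -0.6, -1.7]
opening: 0.108
```

```bash
python3 -m jog '{"slide":[[0,0,-0.05],[0,0,-0.1],[0,0,-0.1]],"rotation":[[0,0,0],[0,0,0],[0,0,0]],"jaw":[0.03,0.03,0.03]}' 40
```

```text
clock: 25.9
eef_pos: [0.5928, -0.1952, 0.0531]
tcp_rot: [-0.0, 0.997, 0.073, -0.0]
contact_force: [-0.9, -0.3, -0.3]
opening: 0.11
```

```bash
python3 -m jog '{"slide":[[0,0,-0.05],[0,0,-0.1],[0,0,-0.1]],"rotation":[[0,0,0],[0,0,0],[0,0,0]],"jaw":[0.03,0.03,0.03]}' 40; python3 m.py w15
```

```text
clock: 26.28
eef_pos: [0.5929, -0.1952, 0.0531]
tcp_rot: [0.0, 0.997, 0.073, 0.0]
contact_force: [-3.2, 0.8, 7.1]
opening: 0.11
0.044 [269, 272, 79, 35, 750] 0.0513 (array([ 31.4, -17. ]), array([11.2, 34.1]), 22.5) [ 0.0197 -0.0347] [ 0.0333 -0.003 ]
0.044 [239, 287, 26, 28, 646] 0.0488 (array([19.2,  4.9]), array([10.2, 12.5]), 89.66) [ 0.0129 -0.0002] [0.0255 0.01  ]
0.044 [350, 287, 5, 17, 44] 0.0481 (array([ 22.7, -38.1]), array([5.5, 1.3]), 14.53) [ 0.02   -0.0387] [ 0.0253 -0.0368]
0.044 [302, 403, 22, 11, 238] 0.0512 (array([-29. , -21.1]), array([6.7, 9.7]), 5.57) [-0.0323 -0.0258] [-0.0253 -0.0165]
0.06 [275, 283, 76, 15, 634] 0.0646 (array([ 32. , -21.1]), array([ 2.7, 27.5]), 0.48) [ 0.0306 -0.0348] [ 0.0334 -0.0073]
0.072 [266, 294, 94, 63, 3449] 0.0831 (array([ 23.7, -21. ]), array([30.1, 19.9]), 89.62) [ 0.0137 -0.0361] [ 0.0337 -0.006 ]
0.072 [288, 413, 5, 41, 114] 0.0818 (array([-21.5, -12.6]), array([ 1. , 18.7]), 89.57) [-0.0308 -0.0131] [-0.0121 -0.0121]
[ 0.59286836 -0.19517027  0.05306572] [2.09303350e-05 9.97296510e-01 7.34824242e-02 6.64452751e-05] [-3.18719525  0.84285821  7.12982908]
```

View pics/w15.png

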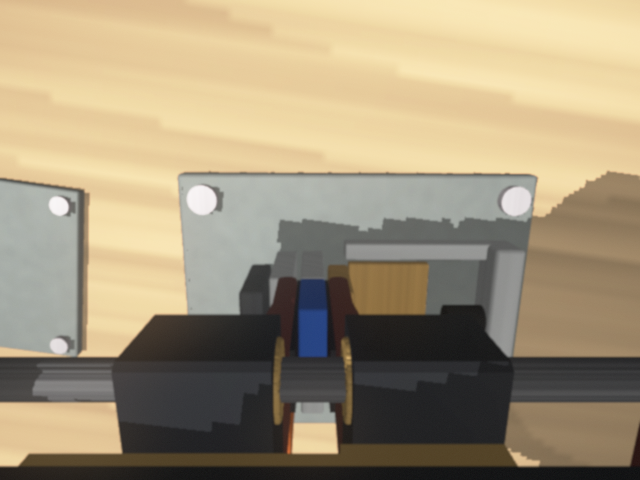

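Contact (7 N) and its body top is level with orange's. Release.

```bash
python3 -m jog '{"slide":[[0,0,0.1],[0,0,0.1],[0,0,0.2],[0,0,0.5],[0,0,2],[0,0,5],[0,0,9],[-3,0,12],[-5,0,14],[-5,0,14]],"rotation":[[0,0,0],[0,0,0],[0,0,0],[0,0,0],[0,0,0],[0,0,0],[0,0,0],[0,0,0],[0,0,0],[0,0,0]],"jaw":[0.3,0.3,0.35,0.4,0.5,0.7,1,1,1,1]}' 30;python3 m.py w16;python3 - <<'E'
from fit import *
p=eyes.read_camera('scene');save(p,'scene16')
E
```

```text
clock: 27.58
eef_pos: [0.543, -0.1956, 0.1948]
tcp_rot: [0.001, 0.997, 0.073, 0.002]
contact_force: [-0.3, -0.1, -0.3]
opening: 0.996
0.044 [297, 145, 14, 65, 893] 0.0511 (array([ 9.2, -8.1]), array([ 9.5, 44.8]), 89.93) [-0.0132 -0.0129] [ 0.0316 -0.0033]
0.044 [279, 155, 15, 69, 944] 0.049 (array([-0.2,  4.9]), array([49.9, 10. ]), 0.26) [-0.0252 -0.0002] [0.0247 0.0099]
0.044 [332, 155, 15, 69, 948] 0.0491 (array([ -0.1, -33.7]), array([10.1, 49.6]), 89.86) [-0.025  -0.0388] [ 0.0247 -0.0287]
0.044 [315, 177, 14, 57, 780] 0.0512 (array([-11.4, -21.1]), array([41.6,  9.7]), 0.56) [-0.0322 -0.0262] [ 0.0093 -0.0164]
0.06 [297, 209, 14, 3, 32] 0.0642 (array([-12.5,  -8.3]), array([9.2, 0.6]), 89.55) [-0.0128 -0.0128] [-0.0122 -0.0037]
0.072 [315, 146, 16, 32, 507] 0.083 (array([ 22.1, -20.9]), array([19.4,  9.6]), 0.19) [ 0.0123 -0.0258] [ 0.0318 -0.0161]
0.072 [296, 212, 15, 33, 478] 0.083 (array([-22.1,  -8.2]), array([20. ,  9.4]), 0.0) [-0.0321 -0.0129] [-0.0121 -0.0035]
[ 0.54301014 -0.19558877  0.19479443] [8.31557715e-04 9.97318243e-01 7.31606279e-02 1.77572011e-03] [-0.32627279 -0.06014623 -0.267384  ]
```

View pics/w16.png

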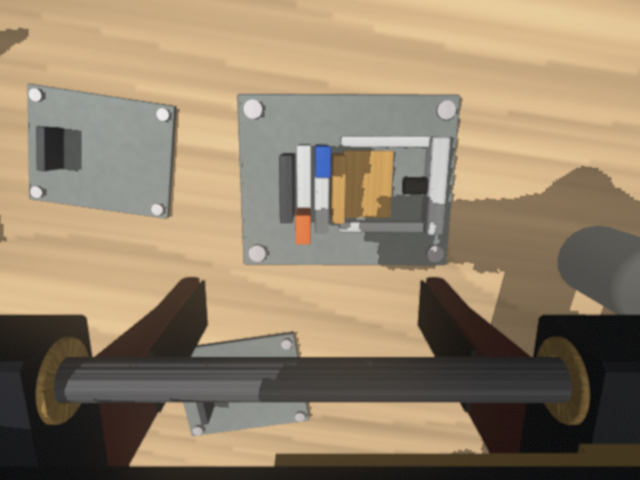

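View pics/scene16.png

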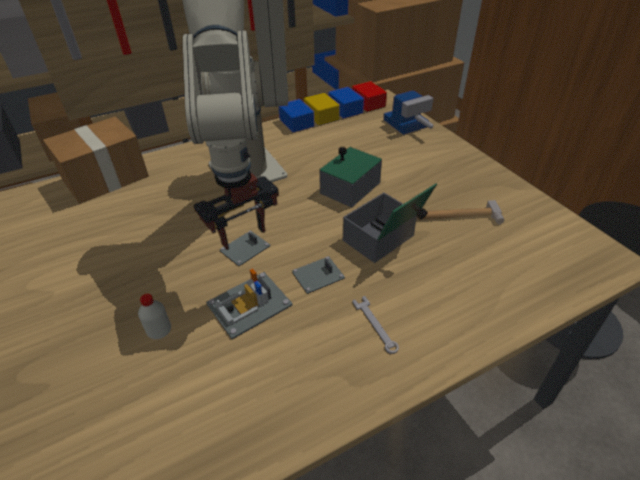

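Both shims stand upright side by side (white plates at (303,180) and (322,180)), foot wall at (338,190). Lid open, bystanders untouched. Now squeeze.

```bash
python3 -m jog '{"slide":[[2.67,0.8,0],[2.67,0.8,-3],[2.67,0.8,-6],[2.67,0.8,-9],[2.67,0.8,-11],[2.67,0.8,-11],[2.67,0.8,-11]],"rotation":[[0,0,0],[0,0,0],[0,0,0],[0,0,0],[0,0,0],[0,0,0],[0,0,0]],"jaw":[0.85,0.85,0.85,0.85,0.85,0.85,0.85]}' 30;python3 m.py w17
```

```text
clock: 28.55
eef_pos: [0.5702, -0.1873, 0.0827]
tcp_rot: [0.0, 0.997, 0.073, 0.0]
contact_force: [1.0, -0.2, 0.7]
opening: 0.848
0.044 [298, 211, 22, 99, 2014] 0.0511 (array([ 9.1, -8.1]), array([10. , 45.7]), 89.58) [-0.0137 -0.0131] [ 0.032  -0.0031]
0.044 [324, 210, 24, 129, 1462] 0.0511 (array([ -0., -21.]), array([64.4, 10. ]), 0.02) [-0.0322 -0.026 ] [ 0.0322 -0.016 ]
0.044 [271, 225, 22, 99, 2055] 0.049 (array([0.1, 5. ]), array([10.1, 50.1]), 89.73) [-0.025  -0.0001] [0.0251 0.0101]
0.044 [349, 225, 24, 99, 1948] 0.049 (array([ -0.1, -33.5]), array([10.2, 50.4]), 89.84) [-0.0252 -0.0386] [ 0.0251 -0.0283]
0.06 [326, 217, 24, 8, 97] 0.0648 (array([ 31.5, -20.4]), array([ 2.9, 10.1]), 16.69) [ 0.0286 -0.0257] [ 0.0322 -0.016 ]
0.06 [326, 228, 1, 34, 34] 0.0633 (array([ 19.8, -16. ]), array([14.2,  0.1]), 0.03) [ 0.0127 -0.016 ] [ 0.0269 -0.0159]
0.06 [297, 309, 23, 11, 173] 0.0648 (array([-12.6,  -8. ]), array([ 2.1, 10. ]), 0.3) [-0.0137 -0.0131] [-0.0115 -0.003 ]
0.072 [327, 222, 27, 55, 1392] 0.0829 (array([ 21.8, -21. ]), array([10.1, 20.8]), 89.85) [ 0.0114 -0.026 ] [ 0.0322 -0.0159]
0.072 [403, 278, 20, 67, 677] 0.0919 (array([  1.1, -47.4]), array([ 2.8, 22. ]), 83.3) [-0.01 -0.05] [ 0.0119 -0.0469]
0.072 [296, 320, 24, 37, 847] 0.0828 (array([-17.8,  -7.9]), array([ 9.8, 12.5]), 89.47) [-0.024  -0.0129] [-0.0115 -0.003 ]
[ 0.5701644  -0.18732635  0.08269846] [1.58789122e-04 9.97296038e-01 7.34876210e-02 3.96612395e-04] [ 0.99389589 -0.1533912   0.68524078]
```

View pics/w17.png

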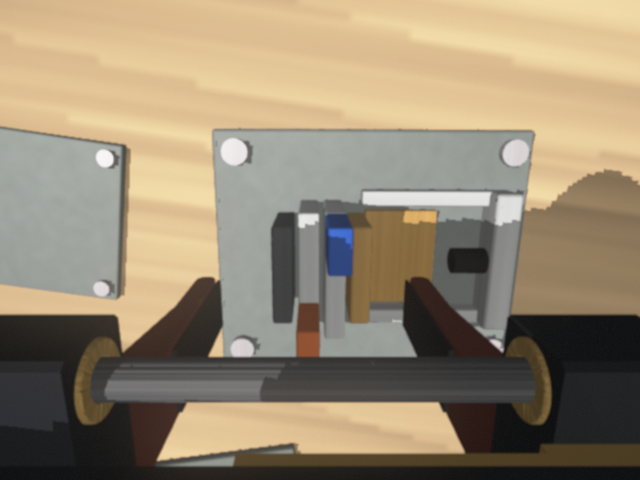

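Fingers straddle both walls with ~8 mm clearance at the foot. Go down and squeeze.

```bash
python3 -m jog '{"slide":[[0,0,-2],[0,0,-4],[0,0,-5.3],[0,0,-6],[0,0,-6.2],[0,0,-6.2]],"rotation":[[0,0,0],[0,0,0],[0,0,0],[0,0,0],[0,0,0],[0,0,0]],"jaw":[0.85,0.85,0.85,0.85,0.85,0.85]}' 30 && python3 -m jog '{"slide":[[0,0,0],[0,0,0],[0,0,0],[0,0,0],[0,0,0],[0,0,0]],"rotation":[[0,0,0],[0,0,0],[0,0,0],[0,0,0],[0,0,0],[0,0,0]],"jaw":[0.7,0.6,0.5,0.3,0.3,0.3]}' 20
```

```text
clock: 29.35
eef_pos: [0.5697, -0.1872, 0.0203]
tcp_rot: [0.0, 0.997, 0.073, 0.0]
contact_force: [-0.3, 0.6, -0.6]
opening: 0.851
clock: 30.1
eef_pos: [0.5698, -0.1874, 0.0206]
tcp_rot: [0.0, 0.997, 0.073, 0.0]
contact_force: [-1.2, -1.9, 5.5]
opening: 0.454
```

Opening 40 mm = lug + two shims + foot wall. Firm up the grip and check.

```bash
python3 -m jog '{"slide":[[0,0,0],[0,0,0],[0,0,0],[0,0,0],[0,0,0],[0,0,0]],"rotation":[[0,0,0],[0,0,0],[0,0,0],[0,0,0],[0,0,0],[0,0,0]],"jaw":[0.2,0.2,0.2,0.2,0.2,0.2]}' 45; python3 m.py w18; python3 - <<'E'
from fit import *
p=eyes.read_camera('scene');save(p,'scene18')
print([(np.round(r['xyz'],4).tolist(),round(r['p'],2)) for r in eyes.look_for('case_lid',p)])
E
```

```text
clock: 30.85
eef_pos: [0.5698, -0.1874, 0.0206]
tcp_rot: [0.0, 0.997, 0.073, 0.0]
contact_force: [-0.9, -2.5, 5.4]
opening: 0.451
0.044 [219, 242, 188, 115, 9792] 0.0498 (array([ 11.9, -10.2]), array([60. , 41.3]), 88.87) [-0.0091 -0.0402] [0.0325 0.0198]
0.044 [313, 403, 28, 16, 438] 0.0511 (array([-28.1, -14.9]), array([7.9, 9.8]), 2.05) [-0.0322 -0.0198] [-0.024  -0.0101]
0.06 [313, 255, 36, 13, 302] 0.0648 (array([ 31.8, -14.9]), array([1.4, 9.8]), 1.87) [ 0.0309 -0.0199] [ 0.0324 -0.01  ]
0.06 [211, 319, 40, 38, 585] 0.0645 (array([ 7.4, 12.2]), array([16.1,  7.7]), 39.2) [-0.0011  0.0097] [0.0119 0.02  ]
0.06 [375, 319, 44, 38, 630] 0.0647 (array([  7.5, -32.8]), array([ 8. , 16.8]), 45.92) [-0.0013 -0.0412] [ 0.012  -0.0295]
0.072 [313, 267, 40, 86, 3303] 0.0829 (array([ 22.3, -15. ]), array([20.5, 10. ]), 0.05) [ 0.012 -0.02 ] [ 0.0325 -0.01  ]
0.072 [207, 336, 37, 21, 647] 0.0767 (array([10.3, 13.9]), array([11.3,  4.9]), 62.93) [0.0056 0.0098] [0.0121 0.02  ]
0.072 [382, 336, 37, 21, 644] 0.0767 (array([ 10.5, -33.7]), array([ 4.7, 11.4]), 28.7) [ 0.0057 -0.0397] [ 0.012  -0.0294]
0.072 [216, 403, 30, 51, 941] 0.0912 (array([-1.5, 10.9]), array([21.3,  2. ]), 0.96) [-0.0122  0.0098] [0.0092 0.0119]
0.072 [380, 403, 30, 51, 942] 0.0913 (array([ -1.4, -30.8]), array([ 2. , 21.5]), 88.55) [-0.0122 -0.0317] [ 0.0093 -0.0296]
0.072 [276, 407, 37, 47, 1582] 0.0818 (array([-14.9,  -4.7]), array([10.1,  8.3]), 89.99) [-0.019  -0.0098] [-0.0108  0.0003]
[ 0.56982338 -0.18735251  0.02059152] [1.54186289e-04 9.97307955e-01 7.33258950e-02 3.63942439e-04] [-0.88304057 -2.50806005  5.42752019]
[([0.6198, 0.2253, 0.1774], 0.72), ([0.2722, 0.2559, 0.1011], 0.61)]
```

View pics/w18.png

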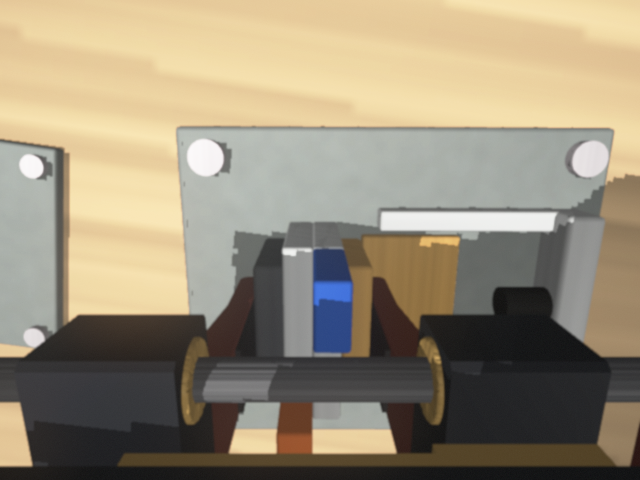

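View pics/scene18.png

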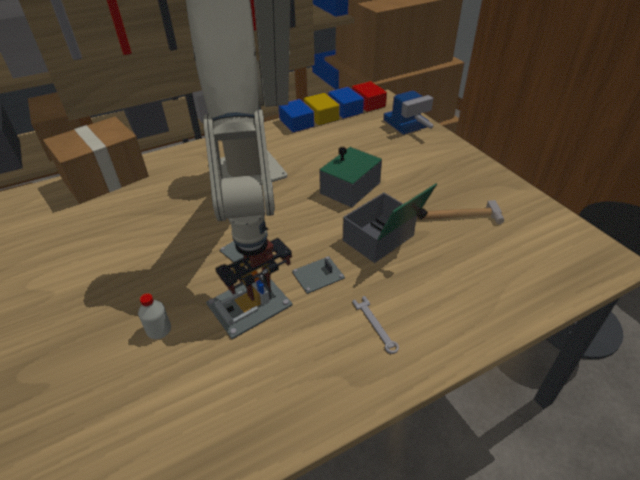

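The stack is clamped: lug, orange, blue and foot are in contact, tabs upright at z=83 mm, lid open.

```bash
python3 - <<'E'
from h import *
d=s();print(d['opening'],d['contact_force'],d['clock']);print(bot.hand_in())
E
```

```text
0.4545929815056681 [-1.41093007 -2.07323933  5.49693189] 31.0
the job is handed in; nothing more can be done
None
```

I opened the far case's lid onto its stop and stood both shims in the gap. I then clamped the foot and lug together over them with a 45 N grip and handed the job in, still squeezing, at 31 s of the 72 s. The hand-in gives no verdict, so success rests on the checks below.

- **Number of shims:** the gap measured about 28.5 mm at the start, wider than one shim can fill, so both were needed and none stays in the case.
- **Clamp:** the jaws stopped at 0.45 (about 40 mm), which is the lug, two shims and the foot wall in contact. I did not measure the separate contact forces between foot, shims and lug.
- **Shim position:** in the rail's frame, orange sits at about y = −4.8 mm and blue at −14.9 mm. Both are centred within 1 mm of the lug's middle, with level tops at the height expected when set right down on the plate.
- **Lid and bystanders:** the lid was still leaning open in the last scene picture. The wrench, oil bottle and hammer looked unmoved; I judged that by eye.
- **Small disagreements:** blue touched the plate about 1.4 mm lower than calculated, probably because I gripped it slightly higher. The wrist also showed a steady 5 N upward force during the squeeze. I took neither as a fault.

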